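# Shut the garlic box and hang its thermometer

### The job

Push the sliding lid of the wooden box fully home, past the little ridge where it clicks, then hang the dial thermometer by its square eye on the hook at the front of the box, with the dial facing outward, away from the box. Do not let the thermometer fall over, and leave the small jar at the front of the worktop and the kitchen timer where they stand; at the end the thermometer hangs freely and the lid is shut.

Things in the scene. Friction and masses are not known exactly. Their poses are not given: they have to be found in the camera images.
- box: open-topped pale wooden box with a slide-on lid, fixed to the worktop, 140 deep (its x) x 110 wide (its y) x 147 mm high. Origin: centre of its underside. Its -x axis points outward from the front face (the face at x = -70 mm, with the hook); z up. It is yawed up to 0.3 rad
- lid (a joint): opening of the lid in m: 0 = fully home (hard stop), 0.05-0.075 at the start. Open, it stands out beyond the box front, above the hook. Shut it by pushing its front end along the box's +x. It slides with 1 to 2 N; between 0.014 and 0.008 a sprung ridge adds about 4 N (a peak of some 10 N if pushed fast), then it clicks past and goes home easily (18 N is plenty)
- lid_front (a point): middle of the lid's front end face (88 mm wide). The end face reaches from 10 mm below this point to 2 mm above it (z 129 to 141 mm), with a grip batten 60 mm wide, 16 mm deep and 10 mm high on top of it, flush with the end (top at z 151 mm). Moves with the lid; when shut it lies 8 mm in front of the box's front face (box x = -78 mm). Axes as the box's
- hook_root (a point): where the hook's rod leaves its brass plate on the box front (box x = -74 mm, y = 0, z = 105 mm): the axis of the rod, 6 mm thick, which runs level outward along the box's -x for 51 mm
- hook_tip (a point): top of the hook's upturned end: box x = -125 mm, y = 0, z = 120 mm. The upright end is 6 mm thick and rises to 15 mm above the rod's axis. The top of the level rod is at z = 108 mm
- gauge: loose dial thermometer, 0.1-0.2 kg, upright on its foot (56x44x8 mm), any yaw: wooden plate 56 wide (y) x 10 thick (x) x 104 high; round white dial 50 mm wide, brass rim, 14 mm proud of the plate's front. Origin: centre of the underside, z up, dial looks along -x. Square eye through the plate along x, 26 wide, 63 to 88 mm up. Hold from above by its side edges (56 apart), 65 to 104 mm up
- gauge_dial (a point): centre of the dial's face, 20 mm in front (-x) of the gauge's origin, 34 mm up
- gauge_eye (a point): centre of the square eye, 75 mm above the gauge's underside; axes as the gauge's
- jar_bay: small glass clip-top jar at the front of the worktop, 88 x 68 x 93 mm, loose bystander, origin at the centre of its underside; leave it
- timer: round kitchen timer lying on its back, 69 mm wide, 43 mm high, loose bystander, origin at the centre of its underside; leave it
Not all that is in view belongs to the job. What is shaped like the gauge but blue, pink or turquoise is not meant.

How it is judged:
By the outcome, as a careful person would: the job done as asked, in the order asked, and still so for the second after the job is handed in, with the robot touching nothing.
It also fails if it takes over 59 s, if anything falls off the work surface, if the arm or the gripper's body presses on something with over 40 N, if the wrist force passes 120 N, or if a joint passes its speed limit or range.

### The arm

A 6-joint arm with a two-finger parallel gripper is mounted at the origin on a cart in front of the work surface, level with it; the furniture and walls round the work are solid. World frame = base frame: x ahead of the robot, y to its left, z up, the work surface at z = 0. Lengths are in m, angles in rad, forces in N, time in s.
With the tool pointing down it reaches from about 0.35 to 0.975 m from the base axis. Payload 4.9 kg.
Tool frame: the origin (TCP) lies at the very end of the fingers, on their centre line; the grasp point (between the pads) lies 19 mm behind it; z points along the fingers, y is the line along which they close (so a half turn about z gives the same grasp; the last joint's range is limited). The gripper opens to 85 mm and grips with 20 to 120 N. Pads are 22 mm wide; open, the fingers measure 114 mm over their backs; the gripper's body (76 mm by 85 mm) begins 54 mm behind the grasp point. The pads swing forward as they close: fully open they stand 13 mm farther back than shut.
Start: joints at [-1.359, 0.053, 1.613, -0, 1.476, -0.119], TCP at [0.203, -0.591, 0.231] pointing down, gripper open.
Joint ranges: [-3.01, 3.01], [-1.01, 2.22], [0.06, 2.58], [-1.02, 4.17], [0.09, 2.62], [-3.14, 3.14]. Speed limits (rad/s): [2.57, 2.57, 3.14, 3.14, 3.14, 3.14].

### API

Orientations are given as a unit quaternion [x, y, z, w].
In Python, from cell import bot, optics gives the robot as it stands. The module is installed in compiled form; this text tells all that it offers.
- The arm moves only by the shell command python3 -m creep 'ROWS' [FORCE]. ROWS is JSON, a list of rows, each an object of numbers: "x", "y", "z": the shift along the tool's x, y, z in m; "spin": the turn about the tool's z in rad; "claw": the closure, from -1 (fully open) to 1 (shut), so that 0 is half open. In form: [{"x": .., "y": .., "z": .., "spin": .., "claw": ..}, ...]. A call has 1 to 20 rows; each row is the pose to reach, as a shift and turn from the pose commanded when the call began, along the tool's axes at that moment; what a row does not reach only later rows make up. A row lasts 1/10 s, in which the tool goes at most 50 mm and 8.59 degrees, less where a joint would pass 70% of its speed; a pose out of reach is approached as far as the arm can. A call with a gripper value outside its range is refused whole. The fingers move at their own pace and stop on an object; FORCE is the grip in N (left out, the last holds). Time passes only in rows, so rows that repeat a pose let the fingers close. It gives the time, the measured TCP pose, the force, the opening and the grip force at its end, in the units of the state.
- bot.read_state(): the state, without advancing time (a new reading comes with each control period).
- optics.capture(name): name is "scene" or "side" or "wrist"; returns a dict with "image" (480x640x3 uint8, red, green, blue), "fovy" (degrees; the focal length in pixels is half the picture's height over the tangent of half this angle, whatever the lens; pixels are square), "cx", "cy" (the principal point, pixels), "R" (3x3) and "t" (3): a world point X has camera coordinates R X + t. Camera axes: x right, y down, z forward; pixel columns grow to the right and rows downward; lengths in m; the calibration is good to about 2 mm. A picture is of the moment at which its call begins. There is no depth.
- bot.close_job(): hands the job in; it is judged then, once.
The state is a dict: "clock": time; "joints": joint angles; "dq": joint speeds; "tau": joint torques, N m; "tool_pos": TCP position; "eef_rot": TCP orientation; "ft_force": force on the tool from outside, world axes, zero at the start; "moment": the same for the moment, N m; "gripper_width": finger opening in m; "grip_force": force on a finger pad.
Only numpy, scipy, OpenCV 4.12 (cv2) and the standard library are available. Lean on these libraries where they do the work, as an engineer would, in place of code of your own. Each camera call takes 0.05 s, during which the arm holds its last target. There are 200 camera calls.

## Working session

There is one attempt and no reset: what is moved stays moved. The work goes in short steps, Python scripts to look and compute and a shell command to move; the robot and the scene stay as the last step left them, time stands still between calls to the robot, and variables do not carry over. Pictures are saved under pics/ and viewed, at most 10 in all, crops included, and the job is handed in when it is done.

```bash
mkdir -p pics; cat > h.py <<'E'
import numpy as np, cv2, pickle
from cell import bot, optics
def cap(n, tag):
    c=optics.capture(n); pickle.dump(c,open(f'pics/{tag}.pkl','wb')); cv2.imwrite(f'pics/{tag}.png',c['image'][:,:,::-1]); return c
def load(tag): return pickle.load(open(f'pics/{tag}.pkl','rb'))
def ray(c,u,v):
    f=240/np.tan(np.radians(c['fovy'])/2); R=np.array(c['R']);t=np.array(c['t'])
    d=R.T@np.array([(u-c['cx'])/f,(v-c['cy'])/f,1]); return -R.T@t, d/np.linalg.norm(d)
def plane(c,u,v,z):
    o,d=ray(c,u,v); return o+d*(z-o[2])/d[2]
def tri(*obs):
    A=np.zeros((3,3));b=np.zeros(3);rs=[ray(*o) for o in obs]
    for o,d in rs:
        P=np.eye(3)-np.outer(d,d);A+=P;b+=P@o
    X=np.linalg.solve(A,b); return X, max(np.linalg.norm((np.eye(3)-np.outer(d,d))@(X-o)) for o,d in rs)
def proj(c,X):
    f=240/np.tan(np.radians(c['fovy'])/2); p=np.array(c['R'])@X+np.array(c['t']); return p[:2]/p[2]*f+[c['cx'],c['cy']]
E
python3 - <<'E'
from h import *
for n in ['scene','side','wrist']:
    c=cap(n,n+'0'); print(n,c['fovy'],c['cx'],c['cy'],(-np.array(c['R']).T@c['t']).round(3),np.array(c['R'])[2].round(2))
s=bot.read_state(); print(s)
a=[load(n+'0')['image'] for n in ('scene','side')]
E
```

```text
scene 46.468879207298016 305.1758077328515 241.69128960855517 [-0.252  0.063  1.603] [ 0.46  0.05 -0.89]
side 51.71877532747138 314.46404138134386 241.66463542644905 [0.476 1.506 0.697] [ 0.03 -0.92 -0.4 ]
wrist 68.90747197322347 324.2979318502906 234.4140524199324 [ 0.27  -0.569  0.374] [-0.26 -0.09 -0.96]
{'clock': 0.15, 'joints': array([-1.35900329e+00,  5.31672212e-02,  1.61398291e+00,  4.02326513e-06,
        1.47600909e+00, -1.18990831e-01]), 'dq': array([-6.68931403e-04, -2.94055735e-03, -4.38384636e-03,  4.99445627e-05,
       -2.38089567e-04, -1.10534472e-03]), 'tau': array([ 3.91958993e-04, -3.94244313e+01, -3.70722127e+01, -1.79199851e-04,
        4.62703189e-03, -2.42640446e-06]), 'tool_pos': array([ 0.20289345, -0.59063266,  0.23036642]), 'eef_rot': array([ 9.86353632e-01,  1.64638692e-01, -3.43319163e-05, -7.82534044e-04]), 'ft_force': array([0.17161108, 0.06436062, 0.12478015]), 'moment': array([-0.03043081, -0.01946875, -0.01211347]), 'grip_force': 0.0, 'gripper_width': 0.08539147959326507}
```

View pics/scene0.png

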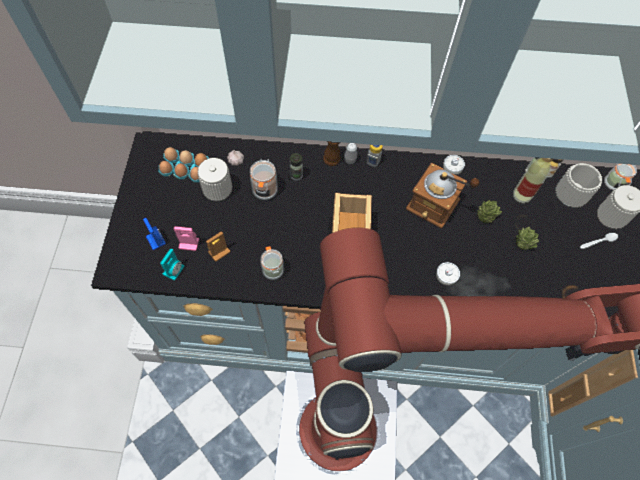

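View pics/side0.png

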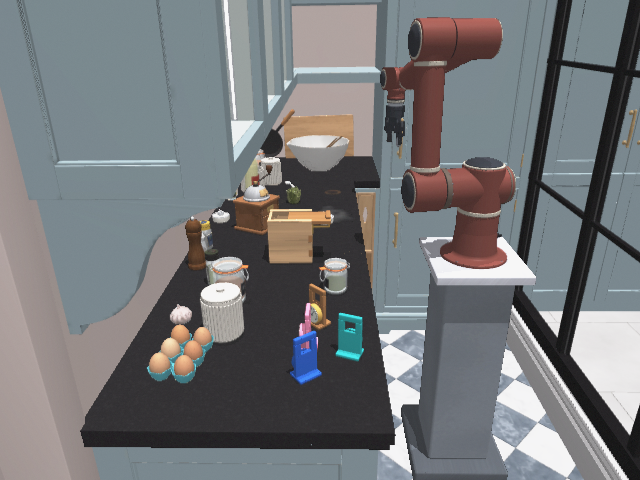

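Both views show the candidates for the gauge: brown wooden at scene (217,246) / side (317,305), blue at (152,234) / (306,357), pink at (186,237) / (307,325), turquoise at (172,264) / (349,337). The brown wooden one fits the description. The box is at scene (352,215), the jar at (272,263), and the timer is possibly (448,272). Next is one close crop from both views.

```bash
python3 - <<'E'
from h import *
a=load('scene0')['image'][:,:,::-1]; b=load('side0')['image'][:,:,::-1]
def crop(i,x,y,w,h,k): return cv2.resize(i[y:y+h,x:x+w],None,fx=k,fy=k,interpolation=cv2.INTER_CUBIC)
A=crop(a,190,225,80,60,5);B=crop(b,295,275,80,60,5);C=crop(b,255,195,80,60,5);D=crop(a,325,185,80,60,5)
cv2.imwrite('pics/crop1.png',np.vstack([np.hstack([A,B]),np.hstack([D,C])]))
c=load('scene0')
for n,u,v,z in [('gauge',217,258,0),('blue',155,247,0),('turq',172,277,0),('jar',272,275,0),('timer?',448,280,0),('box top l',334,195,.147),('box top r',371,197,.147)]: print(n,plane(c,u,v,z).round(3))
E
```

```text
gauge [0.486 0.419 0.   ]
blue [0.505 0.623 0.   ]
turq [0.407 0.548 0.   ]
jar [0.444 0.237 0.   ]
timer? [ 0.48  -0.311  0.   ]
box top l [0.664 0.065 0.147]
box top r [ 0.667 -0.048  0.147]
```

View pics/crop1.png

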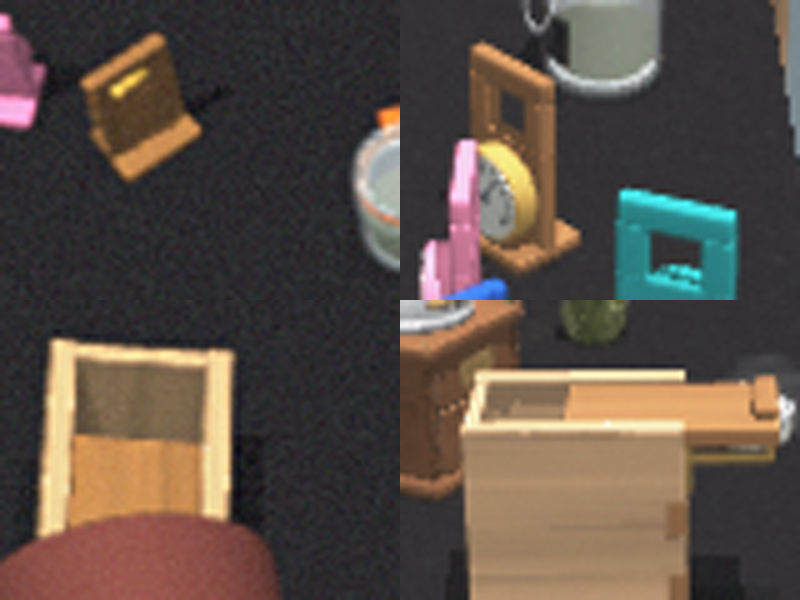

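The crop confirms it: the brown wooden plate with a square eye, brass rim and white dial facing away from the robot. The box's lid stands out to the front above the brass hook. I'll move to a wrist view over the box front, with the gripper shut for pushing.

```bash
python3 -m creep '[{"x":0.36,"y":-0.5,"z":-0.16,"spin":0.33,"claw":1},{"x":0.36,"y":-0.5,"z":-0.16,"spin":0.33,"claw":1},{"x":0.36,"y":-0.5,"z":-0.16,"spin":0.33,"claw":1},{"x":0.36,"y":-0.5,"z":-0.16,"spin":0.33,"claw":1},{"x":0.36,"y":-0.5,"z":-0.16,"spin":0.33,"claw":1},{"x":0.36,"y":-0.5,"z":-0.16,"spin":0.33,"claw":1},{"x":0.36,"y":-0.5,"z":-0.16,"spin":0.33,"claw":1},{"x":0.36,"y":-0.5,"z":-0.16,"spin":0.33,"claw":1},{"x":0.36,"y":-0.5,"z":-0.16,"spin":0.33,"claw":1},{"x":0.36,"y":-0.5,"z":-0.16,"spin":0.33,"claw":1},{"x":0.36,"y":-0.5,"z":-0.16,"spin":0.33,"claw":1},{"x":0.36,"y":-0.5,"z":-0.16,"spin":0.33,"claw":1},{"x":0.36,"y":-0.5,"z":-0.16,"spin":0.33,"claw":1},{"x":0.36,"y":-0.5,"z":-0.16,"spin":0.33,"claw":1},{"x":0.36,"y":-0.5,"z":-0.16,"spin":0.33,"claw":1},{"x":0.36,"y":-0.5,"z":-0.16,"spin":0.33,"claw":1}]'
python3 - <<'E'
from h import *
c=cap('wrist','w1');cap('side','s1')
E
```

```text
clock: 1.75
tool_pos: [0.3808, -0.002, 0.3906]
eef_rot: [1.0, -0.0, -0.001, 0.0]
ft_force: [0.3, -0.3, -0.4]
gripper_width: -0.0006
grip_force: 0.0
```

View pics/w1.png

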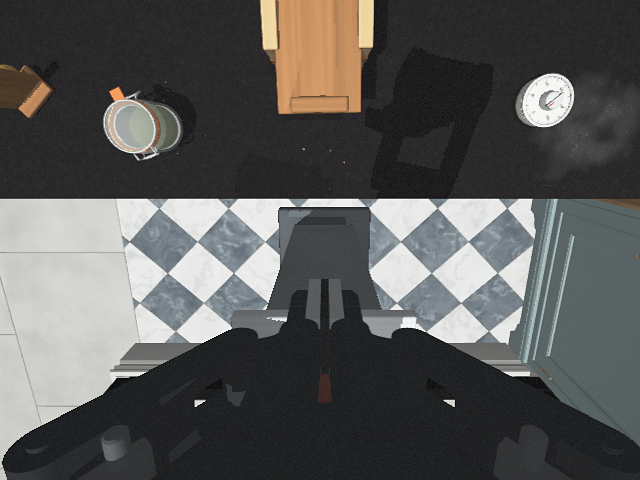

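The wrist view shows the lid's front end at (279,113)–(361,110), the box walls' front ends at about (262–277,48) and (359–373,47), the jar at (145,125), the timer at (545,100) and the gauge at (25,90). Next I measure.

```bash
python3 - <<'E'
from h import *
c=load('w1'); s=load('s1')
def orange(im):
    h=cv2.cvtColor(im,cv2.COLOR_RGB2HSV); return ((h[...,1]>105)&(h[...,2]>90)&(h[...,0]<22)).astype(np.uint8)
m=orange(c['image']); m[:, :255]=0; m[:,380:]=0; m[130:]=0
# lid side edges per row, front edge per column
L=[];Rr=[]
for v in range(58,106,3):
    x=np.where(m[v])[0]; L.append((x[0],v)); Rr.append((x[-1]+1,v))
F=[(u,np.where(m[:,u])[0][-1]+1) for u in range(285,355,4)]
print(L[::4],Rr[::4],F[::4])
def fit(p): p=np.array(p,float); return cv2.fitLine(p.astype(np.float32),cv2.DIST_HUBER,0,.01,.01).ravel()
def inter(a,b):
    A=np.array([[a[0],-b[0]],[a[1],-b[1]]]); k=np.linalg.solve(A,b[2:]-a[2:]); return a[2:]+k[0]*a[:2]
fl,fr,ff=fit(L),fit(Rr),fit(F)
cl,cr=inter(fl,ff),inter(fr,ff); print('corners',cl,cr)
for z in (.129,.141):
    A,B=plane(c,*cl,z),plane(c,*cr,z); print(z,A.round(4),B.round(4),np.linalg.norm(A-B), 'yaw',np.arctan2(-(A-B)[0],(A-B)[1]))
a=np.array([plane(c,*p,.141) for p in L]);b=np.array([plane(c,*p,.141) for p in Rr])
for q in (a,b):
    k=np.polyfit(q[:,0],q[:,1],1); print('side yaw',np.arctan(k[0]))
# pale walls
h=cv2.cvtColor(c['image'],cv2.COLOR_RGB2HSV); w=(h[...,2]>150).astype(np.uint8); w[:,:255]=0;w[:,380:]=0;w[130:]=0
for v in (5,15,25,35,42): x=np.where(w[v])[0]; A,B=plane(c,x[0],v,.147),plane(c,x[-1]+1,v,.147); print(v,x[0],x[-1]+1,A.round(4),B.round(4))
im=s['image'][190:270,250:345,::-1]; cv2.imwrite('pics/crop2.png',cv2.resize(im,None,fx=8,fy=7,interpolation=cv2.INTER_CUBIC))
E
```

```text
[(np.int64(275), 58), (np.int64(276), 70), (np.int64(276), 82), (np.int64(277), 94)] [(np.int64(367), 58), (np.int64(361), 70), (np.int64(361), 82), (np.int64(361), 94)] [(285, np.int64(114)), (301, np.int64(114)), (317, np.int64(112)), (333, np.int64(113)), (349, np.int64(113))]
corners [277.88522 114.15947] [360.70886 112.51006]
0.129 [0.4714 0.0486 0.129 ] [ 0.4731 -0.0422  0.129 ] 0.09075368830667258 yaw 0.018387398811994023
0.141 [0.4708 0.0471 0.141 ] [ 0.4725 -0.041   0.141 ] 0.08806471678961157 yaw 0.018387398811993253
side yaw 0.03850584932830663
side yaw -0.03471738208860968
5 261 374 [0.5705 0.0589 0.147 ] [ 0.5705 -0.0504  0.147 ]
15 261 374 [0.562  0.0593 0.147 ] [ 0.5619 -0.0508  0.147 ]
25 262 374 [0.5534 0.0588 0.147 ] [ 0.5533 -0.0511  0.147 ]
35 262 373 [0.5446 0.0592 0.147 ] [ 0.5445 -0.0505  0.147 ]
42 263 373 [0.5384 0.0585 0.147 ] [ 0.5383 -0.0507  0.147 ]
```

View pics/crop2.png

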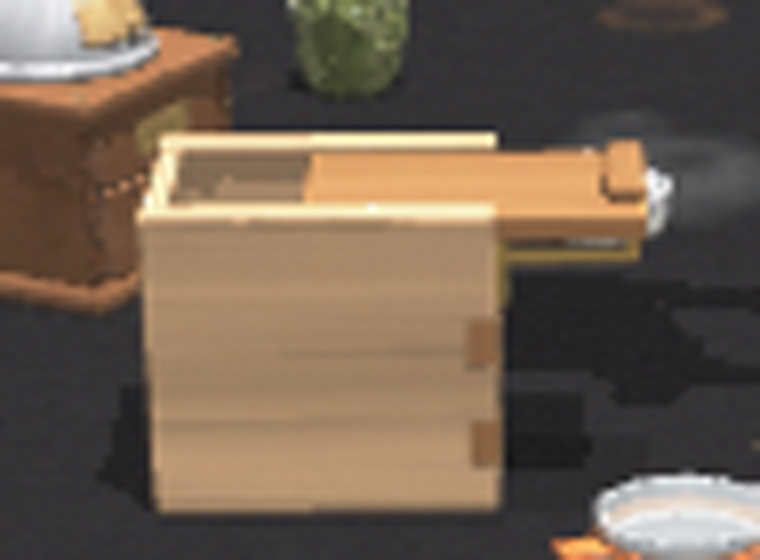

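The crop shows the +y front top corner of the box wall at side (312.1,219.3), the lid's front +y top corner at (330.9,219.3), and the brass hook's end at about (329.5,224–227).

```bash
python3 - <<'E'
from h import *
c=load('w1'); s=load('s1')
def yp(u,v,y):
    o,d=ray(s,u,v); return (o+d*(y-o[1])/d[1]).round(4)
print('lid corner tri',tri((c,277.9,113.7),(s,330.9,219.3)), yp(330.9,219.3,.047))
print('box front corner',yp(312.1,219.3,.0588),'back',yp(250+140/8,190+215/7,.0588),'bottom front',yp(250+500/8,190+512/7,.0588),'bottom back',yp(250+157/8,190+512/7,.0588))
print('hook tip ',yp(250+640/8,190+242/7,.004),'hook low',yp(250+640/8,190+262/7,.004))
s0=load('scene0')
for u,v in [(200,340),(233,350),(50,340)]: print('box back',plane(s0,325+u/5,185+(v-300)/5,.147).round(4))
E
```

```text
lid corner tri (array([0.47057025, 0.04695954, 0.14161746]), np.float64(0.0006980078123094657)) [0.4699 0.047  0.1416]
box front corner [0.5287 0.0588 0.1464] back [0.6688 0.0588 0.1425] bottom front [ 0.53    0.0588 -0.0058] bottom back [ 0.6697  0.0588 -0.0054]
hook tip  [0.4727 0.004  0.1069] hook low [0.4727 0.004  0.0969]
box back [ 0.6801 -0.0287  0.147 ]
box back [ 0.6748 -0.0492  0.147 ]
box back [0.6713 0.0629 0.147 ]
```

Lid front is at (0.471, 0.003), triangulated height 0.1416 (text says 0.141). The box front is at x≈0.529, giving an opening of about 0.050. Descending in front of the lid.

```bash
python3 -m creep '[{"x":0.03,"y":-0.005,"z":0.15,"spin":0.0,"claw":1},{"x":0.03,"y":-0.005,"z":0.15,"spin":0.0,"claw":1},{"x":0.03,"y":-0.005,"z":0.15,"spin":0.0,"claw":1},{"x":0.03,"y":-0.005,"z":0.257,"spin":0.0,"claw":1},{"x":0.03,"y":-0.005,"z":0.257,"spin":0.0,"claw":1},{"x":0.03,"y":-0.005,"z":0.257,"spin":0.0,"claw":1},{"x":0.045,"y":-0.005,"z":0.257,"spin":0.0,"claw":1},{"x":0.06,"y":-0.005,"z":0.257,"spin":0.0,"claw":1},{"x":0.07,"y":-0.005,"z":0.257,"spin":0.0,"claw":1},{"x":0.08,"y":-0.005,"z":0.257,"spin":0.0,"claw":1},{"x":0.085,"y":-0.005,"z":0.257,"spin":0.0,"claw":1},{"x":0.09,"y":-0.005,"z":0.257,"spin":0.0,"claw":1}]'
```

```text
clock: 3.05
tool_pos: [0.4714, 0.0036, 0.1348]
eef_rot: [1.0, 0.0, -0.0, 0.0]
ft_force: [-1.0, -0.6, 1.3]
gripper_width: 0.0004
grip_force: 0.7
```

```bash
python3 -m creep '[{"x":0.006,"y":0,"z":0,"spin":0,"claw":1},{"x":0.012,"y":0,"z":0,"spin":0,"claw":1},{"x":0.018,"y":0,"z":0,"spin":0,"claw":1},{"x":0.022,"y":0,"z":0,"spin":0,"claw":1},{"x":0.026,"y":0,"z":0,"spin":0,"claw":1},{"x":0.029,"y":0,"z":0,"spin":0,"claw":1},{"x":0.032,"y":0,"z":0,"spin":0,"claw":1},{"x":0.035,"y":0,"z":0,"spin":0,"claw":1},{"x":0.037,"y":0,"z":0,"spin":0,"claw":1},{"x":0.039,"y":0,"z":0,"spin":0,"claw":1}]'
```

```text
clock: 4.05
tool_pos: [0.5101, 0.004, 0.1342]
eef_rot: [1.0, 0.0, -0.0, -0.0]
ft_force: [-0.3, -0.3, -0.5]
gripper_width: 0.0003
grip_force: 0.5
```

```bash
python3 -m creep '[{"x":0.002,"y":0,"z":0,"spin":0,"claw":1},{"x":0.004,"y":0,"z":0,"spin":0,"claw":1},{"x":0.006,"y":0,"z":0,"spin":0,"claw":1}]'; python3 -m creep '[{"x":0.001,"y":0,"z":0,"spin":0,"claw":1},{"x":0.002,"y":0,"z":0,"spin":0,"claw":1},{"x":0.003,"y":0,"z":0,"spin":0,"claw":1}]'
```

```text
clock: 4.35
tool_pos: [0.5135, 0.0039, 0.134]
eef_rot: [1.0, 0.001, -0.004, -0.0]
ft_force: [-17.1, 0.8, 9.7]
gripper_width: 0.0001
grip_force: 8.6
clock: 4.65
tool_pos: [0.5135, 0.0039, 0.1339]
eef_rot: [1.0, 0.001, -0.009, 0.0]
ft_force: [-27.5, -0.1, 16.9]
gripper_width: -0.0002
grip_force: 13.6
```

The push stalled firmly at 27 N, so it should be at the hard stop. Backing off and looking.

```bash
python3 -m creep '[{"x":-0.03,"y":0,"z":0,"spin":0,"claw":1},{"x":-0.07,"y":0,"z":-0.02,"spin":0,"claw":0},{"x":-0.11,"y":0,"z":-0.06,"spin":0,"claw":-1},{"x":-0.135,"y":0,"z":-0.1,"spin":0,"claw":-1},{"x":-0.135,"y":0,"z":-0.15,"spin":0,"claw":-1},{"x":-0.135,"y":0,"z":-0.18,"spin":0,"claw":-1},{"x":-0.135,"y":0,"z":-0.18,"spin":0,"claw":-1},{"x":-0.135,"y":0,"z":-0.18,"spin":0,"claw":-1}]'
python3 - <<'E'
from h import *
a=cap('wrist','w2')['image'];b=cap('side','s2')['image']
A=cv2.resize(a[0:230,170:470,::-1],(800,613),interpolation=cv2.INTER_CUBIC)[:400]
B=cv2.resize(b[195:235,255:335,::-1],(400,200),interpolation=cv2.INTER_CUBIC)
C=cv2.resize(b[275:335,290:370,::-1],(400,300),interpolation=cv2.INTER_CUBIC)[:200]
cv2.imwrite('pics/crop3.png',np.vstack([A,np.hstack([B,C])]))
E
```

```text
clock: 5.45
tool_pos: [0.3847, 0.0034, 0.3153]
eef_rot: [1.0, 0.0, 0.002, 0.0]
ft_force: [-0.1, 0.3, -0.3]
gripper_width: 0.0852
grip_force: 0.0
```

View pics/crop3.png

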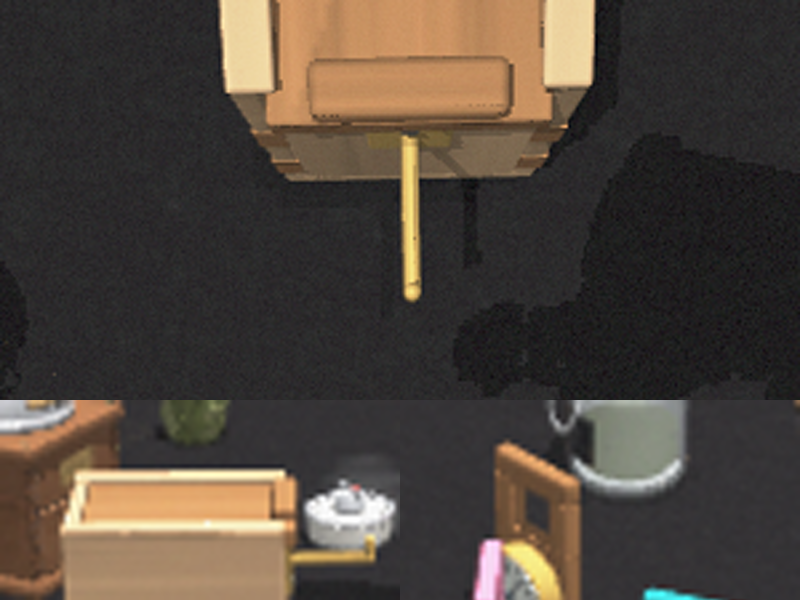

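The lid is shut (its front end just ahead of the wall fronts). The hook shows from root at wrist (323.4,51.7) to tip at (324.5,108); in the side view the tip top is at (329,222.4).

```bash
python3 - <<'E'
from h import *
c=load('w2'); s=load('s2'); k=300/800
h=cv2.cvtColor(c['image'],cv2.COLOR_RGB2HSV)
y=((h[...,0]>17)&(h[...,0]<32)&(h[...,1]>90)&(h[...,2]>110)).astype(np.uint8); y[:56]=0;y[118:]=0;y[:,:310]=0;y[:,340:]=0
C=[(np.where(y[v])[0].mean(),v) for v in range(58,106,3)]; W=[len(np.where(y[v])[0]) for v in range(58,106,3)]
print('widths',W,'last row',np.where(y.any(1))[0][-1])
P=np.array([plane(c,u+.5,v+.5,.108) for u,v in C]); f=np.polyfit(P[:,0],P[:,1],1); print('hook yaw',np.arctan(f[0]),'y at x=.475,.525',np.polyval(f,[.475,.525]))
print('tip tri',tri((c,324.5,108),(s,329,222.4)),'tip z.12',plane(c,324.5,109,.12))
print('lid front',plane(c,170+275*k,124*k,.139),plane(c,170+552*k,122*k,.139))
print('wall front tops',plane(c,170+225*k,93*k,.147),plane(c,170+592*k,84*k,.147))
print('front bottom',plane(c,170+288*k,180*k,0),plane(c,170+534*k,176*k,0))
def yp(u,v,y):
    o,d=ray(s,u,v); return (o+d*(y-o[1])/d[1]).round(4)
print('side: tip',yp(329.2,222.2,.003),'rod end low',yp(329.2,227.2,.003),'lid front',yp(255+296/5,195+118/5,.047))
E
```

```text
widths [6, 7, 7, 7, 6, 6, 6, 6, 6, 6, 6, 6, 6, 6, 6, 7] last row 112
hook yaw 0.013032777540416226 y at x=.475,.525 [0.00297422 0.0036259 ]
tip tri (array([0.47732862, 0.00283547, 0.11414166]), np.float64(0.0014459318806622436)) tip z.12 [0.47752177 0.00279733 0.12      ]
lid front [0.52490047 0.04521049 0.139     ] [ 0.52549801 -0.04044224  0.139     ]
wall front tops [0.53151971 0.05877509 0.147     ] [ 0.53397043 -0.05086438  0.147     ]
front bottom [0.5322637  0.05867233 0.        ] [ 0.53396476 -0.05205075  0.        ]
side: tip [0.4752 0.003  0.1148] rod end low [0.4753 0.003  0.0973] lid front [0.5224 0.047  0.1442]
```

The lid is shut (front at x≈0.525, box front at 0.532). The hook lies at y≈0.003 with yaw≈0.013, its tip at x≈0.477. Now over to the gauge.

```bash
python3 -m creep '[{"x":0.02,"y":-0.2,"z":0,"spin":0,"claw":-1},{"x":0.02,"y":-0.2,"z":0,"spin":0,"claw":-1},{"x":0.02,"y":-0.2,"z":0,"spin":0,"claw":-1},{"x":0.02,"y":-0.2,"z":0,"spin":0,"claw":-1},{"x":0.04,"y":-0.4,"z":0,"spin":0,"claw":-1},{"x":0.04,"y":-0.4,"z":0,"spin":0,"claw":-1},{"x":0.04,"y":-0.4,"z":0,"spin":0,"claw":-1},{"x":0.04,"y":-0.4,"z":0,"spin":0,"claw":-1},{"x":0.04,"y":-0.4,"z":0,"spin":0,"claw":-1},{"x":0.04,"y":-0.4,"z":0,"spin":0,"claw":-1},{"x":0.04,"y":-0.4,"z":0,"spin":0,"claw":-1}]'
python3 - <<'E'
from h import *
a=cap('wrist','w3')['image'];b=cap('side','s3')['image']
A=cv2.resize(a[:,:,::-1],(533,400));B=cv2.resize(b[275:335,290:370,::-1],(267,200),interpolation=cv2.INTER_CUBIC)
B=np.vstack([B,np.zeros_like(B)]); cv2.imwrite('pics/crop4.png',np.hstack([A,B]))
E
```

```text
clock: 6.65
tool_pos: [0.4235, 0.4029, 0.3129]
eef_rot: [1.0, 0.0, -0.001, 0.001]
ft_force: [0.3, 0.2, 0.4]
gripper_width: 0.0856
grip_force: 0.0
```

View pics/crop4.png

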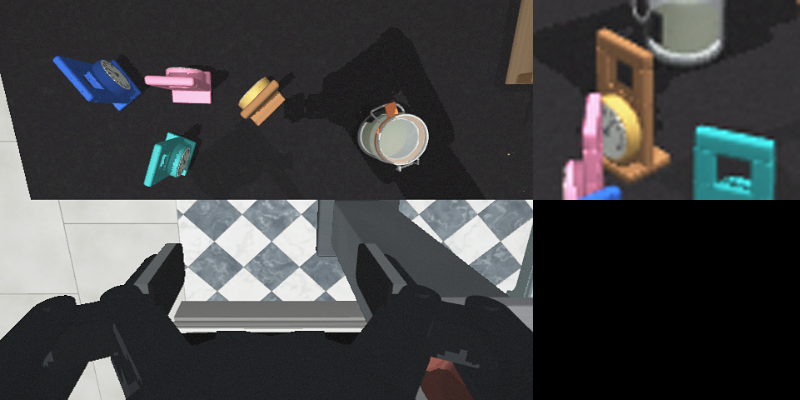

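The wrist view shows the brown gauge at crop (262,99), i.e. full-image (314,119), dial towards the upper left. Pink at (180,85), turquoise at (172,158) and the jar at (393,137) all stay clear of the jaws. I'll zoom in for the plate's edges.

```bash
python3 - <<'E'
from h import *
a=load('w3')['image'];b=load('s3')['image']
A=cv2.resize(a[80:160,275:355,::-1],(480,480),interpolation=cv2.INTER_CUBIC)
B=cv2.resize(b[275:335,295:335,::-1],(320,480),interpolation=cv2.INTER_CUBIC)
cv2.imwrite('pics/crop5.png',np.hstack([A,B]))
E
```

```text
(no output)
```

View pics/crop5.png

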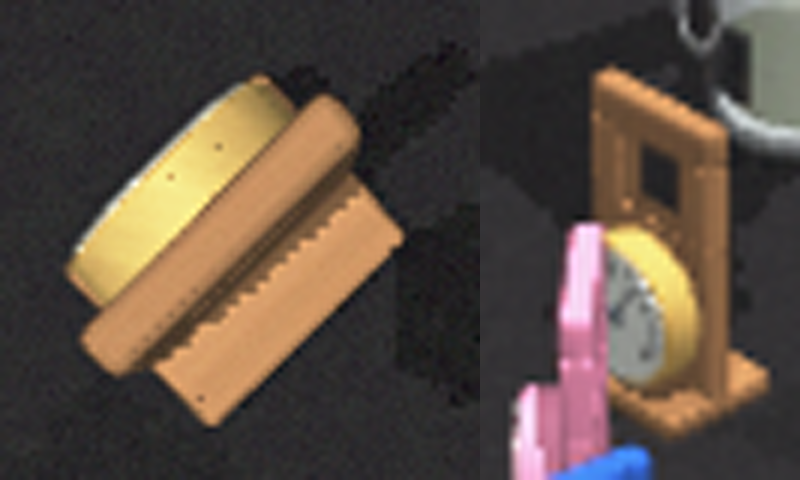

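Plate top ends in the wrist crop are at (340,117) and (102,358). In the side crop the matching top corners are at (597,72) and (725,130), and the foot's back edge in the wrist crop is (403,237)–(210,425).

```bash
python3 - <<'E'
from h import *
c=load('w3'); s=load('s3'); W=lambda u,v:(c,275+u/6,80+v/6); S=lambda u,v:(s,295+(u-480)/8,275+v/8)
r=tri(W(340,117),S(597,72)); l=tri(W(102,358),S(725,130)); print('tri r',r,'l',l)
R=plane(*W(340,117),.104);L=plane(*W(102,358),.104); print(R.round(4),L.round(4),'len',np.linalg.norm(R-L),'mid',((R+L)/2).round(4))
d=R-L; print('width angle',np.degrees(np.arctan2(d[1],d[0])),'dial angle',np.degrees(np.arctan2(d[1],d[0]))+90)
a=plane(*W(322,95),.104);b=plane(*W(82,340),.104);print('front edge ang',np.degrees(np.arctan2(*(a-b)[[1,0]])))
a=plane(*W(358,140),.104);b=plane(*W(122,377),.104);print('back edge ang',np.degrees(np.arctan2(*(a-b)[[1,0]])))
a=plane(*W(403,237),.008);b=plane(*W(210,425),.008);print('foot',a,b,np.linalg.norm(a-b),np.degrees(np.arctan2(*(a-b)[[1,0]])))
st=bot.read_state(); t=st['tool_pos']; print(t, 'TCP to mid', ((R+L)/2-t).round(4))
E
```

```text
tri r (array([0.52539204, 0.39517972, 0.09871409]), np.float64(0.00034799842676389584)) l (array([0.48641355, 0.43401254, 0.09932337]), np.float64(0.0015153091590695451))
[0.5246 0.3953 0.104 ] [0.488  0.4336 0.104 ] len 0.05298666804349424 mid [0.5063 0.4145 0.104 ]
width angle -46.34527000587415 dial angle 43.65472999412585
front edge ang -46.25728267345342
back edge ang -46.435870286226006
foot [0.50984137 0.38042675 0.008     ] [0.47265701 0.42002514 0.008     ] 0.054320428468710345 -46.80076957626536
[0.42386676 0.40254763 0.31412854] TCP to mid [ 0.0824  0.0119 -0.2101]
```

```bash
python3 -m creep '[{"x":0.083,"y":-0.0125,"z":0.1,"spin":-0.76,"claw":-1},{"x":0.083,"y":-0.0125,"z":0.1,"spin":-0.76,"claw":-1},{"x":0.083,"y":-0.0125,"z":0.1,"spin":-0.76,"claw":-1},{"x":0.083,"y":-0.0125,"z":0.1,"spin":-0.76,"claw":-1},{"x":0.083,"y":-0.0125,"z":0.1,"spin":-0.76,"claw":-1},{"x":0.083,"y":-0.0125,"z":0.1,"spin":-0.76,"claw":-1},{"x":0.083,"y":-0.0125,"z":0.1,"spin":-0.76,"claw":-1},{"x":0.083,"y":-0.0125,"z":0.1,"spin":-0.76,"claw":-1}]'
python3 - <<'E'
from h import *
from scipy.spatial.transform import Rotation as Ro
s=bot.read_state(); M=Ro.from_quat(s['eef_rot']).as_matrix(); print(s['tool_pos'],'yaw',np.degrees(np.arctan2(M[1,0],M[0,0])),'shift tool',M.T@(np.array([.507,.415,.068])-s['tool_pos']),'j6',s['joints'][5])
c=cap('wrist','w4'); print(proj(c,np.array([.507,.415,.104])), [proj(c,np.array(p)).round(1) for p in [(.5264,.3949,.104),(.4877,.4354,.104)]])
# wood mask column/row extents
h=cv2.cvtColor(c['image'],cv2.COLOR_RGB2HSV); m=((h[...,0]<20)&(h[...,1]>90)&(h[...,2]>100)).astype(np.uint8)
n,lab,st,ce=cv2.connectedComponentsWithStats(m)
for i in range(1,n):
    if st[i,4]>300: print(st[i],ce[i].round(1))
E
```

```text
clock: 7.55
tool_pos: [0.5069, 0.4159, 0.2151]
eef_rot: [0.929, 0.37, 0.001, -0.0]
ft_force: [0.0, 0.1, -0.1]
gripper_width: 0.0852
grip_force: 0.0
[0.50690501 0.41592824 0.21508104] yaw 43.43770333281038 shift tool [-0.0007316   0.00070943  0.14708047] j6 1.386392039172825
[324.41825456 231.3917975 ] [array([361.4, 231.1]), array([287.3, 231.4])]
[593 323  47  59 984] [622.6 354.7]
```

```bash
python3 - <<'E'
from h import *
c=load('w4'); h=cv2.cvtColor(c['image'],cv2.COLOR_RGB2HSV)
m=((h[...,0]<22)&(h[...,1]>80)&(h[...,2]>40)).astype(np.uint8); m[:,:250]=0;m[:,400:]=0;m[:150]=0;m[330:]=0
n,lab,st,ce=cv2.connectedComponentsWithStats(m)
for i in range(1,n):
    if st[i,4]>150: print(st[i],ce[i].round(1), cv2.minAreaRect(np.argwhere(lab==i)[:,::-1].astype(np.float32)))
for v in range(180,290,8):
    x=np.where(m[v])[0]; print(v, (x[0],x[-1],len(x)) if len(x) else None, c['image'][v,324])
A=cv2.resize(c['image'][150:330,220:460,::-1],(800,600),interpolation=cv2.INTER_CUBIC);cv2.imwrite('pics/crop6.png',A)
E
```

```text
[ 288  184   74   54 2633] [325.3 215.4] ((324.5, 210.5), (53.0, 73.0), 90.0)
180 None [44 43 44]
188 (np.int64(297), np.int64(352), 27) [130 139 131]
196 (np.int64(297), np.int64(352), 50) [176 161 126]
204 (np.int64(297), np.int64(352), 29) [242 219 128]
212 (np.int64(294), np.int64(355), 62) [95 74 52]
220 (np.int64(291), np.int64(359), 69) [103  77  54]
228 (np.int64(288), np.int64(361), 74) [100  76  55]
236 (np.int64(290), np.int64(359), 70) [93 68 52]
244 None [35 35 36]
252 None [42 39 43]
260 None [47 44 45]
268 None [46 45 45]
276 None [50 48 47]
284 None [52 49 47]
```

The second wrist view agrees: plate top spans u 288–361.5 (predicted 287.3–361.4), square to the jaws. Descending and gripping.

```bash
python3 -m creep '[{"x":0,"y":0,"z":0.05,"spin":0,"claw":-1},{"x":0,"y":0,"z":0.09,"spin":0,"claw":-1},{"x":0,"y":0,"z":0.12,"spin":0,"claw":-1},{"x":0,"y":0,"z":0.135,"spin":0,"claw":-1},{"x":0,"y":0,"z":0.147,"spin":0,"claw":-1},{"x":0,"y":0,"z":0.147,"spin":0,"claw":-1}]'; python3 -m creep '[{"x":0,"y":0,"z":0,"spin":0,"claw":-0.2},{"x":0,"y":0,"z":0,"spin":0,"claw":0},{"x":0,"y":0,"z":0,"spin":0,"claw":0.2},{"x":0,"y":0,"z":0,"spin":0,"claw":0.6},{"x":0,"y":0,"z":0,"spin":0,"claw":1},{"x":0,"y":0,"z":0,"spin":0,"claw":1},{"x":0,"y":0,"z":0,"spin":0,"claw":1}]' 40
```

```text
clock: 8.2
tool_pos: [0.5064, 0.4161, 0.0665]
eef_rot: [0.929, 0.371, -0.001, 0.0]
ft_force: [0.2, 0.0, 0.4]
gripper_width: 0.0853
grip_force: 0.0
clock: 8.9
tool_pos: [0.5083, 0.4172, 0.0699]
eef_rot: [0.929, 0.371, 0.002, -0.0]
ft_force: [0.1, -0.5, 6.5]
gripper_width: 0.0551
grip_force: 43.3
```

```bash
python3 -m creep '[{"x":0,"y":0,"z":-0.015,"spin":0,"claw":1},{"x":0,"y":0,"z":-0.04,"spin":0,"claw":1},{"x":0,"y":0,"z":-0.08,"spin":0,"claw":1},{"x":0,"y":0,"z":-0.12,"spin":0,"claw":1},{"x":0,"y":0,"z":-0.16,"spin":0,"claw":1},{"x":0,"y":0,"z":-0.19,"spin":0,"claw":1},{"x":0,"y":0,"z":-0.19,"spin":0,"claw":1}]'
python3 - <<'E'
from h import *
from scipy.spatial.transform import Rotation as Ro
c=cap('side','s5');s=bot.read_state(); M=Ro.from_quat(s['eef_rot']).as_matrix(); print(s['tool_pos'],s['gripper_width'],s['ft_force'],'yaw',np.degrees(np.arctan2(M[1,0],M[0,0])),'shift tool',M.T@(np.array([.43,.003,.26])-s['tool_pos']))
p=proj(c,s['tool_pos']-[0,0,.03]); print(p)
E
```

```text
clock: 9.6
tool_pos: [0.5086, 0.4177, 0.2646]
eef_rot: [0.928, 0.371, 0.005, -0.001]
ft_force: [0.8, 0.3, -0.7]
gripper_width: 0.055
grip_force: 43.1
[0.50752803 0.41697135 0.26078207] 0.05539014911159638 [ 0.34197953 -0.928261   -2.70487746] yaw 43.596337040970496 shift tool [-0.34160992  0.24634425 -0.00081028]
[315.85763003 239.58989822]
```

```bash
python3 -m creep '[{"x":-0.01,"y":0.007,"z":0,"spin":-0.1,"claw":1},{"x":-0.03,"y":0.022,"z":0,"spin":-0.22,"claw":1},{"x":-0.05,"y":0.036,"z":0,"spin":-0.35,"claw":1},{"x":-0.075,"y":0.054,"z":0,"spin":-0.49,"claw":1},{"x":-0.1,"y":0.072,"z":0,"spin":-0.63,"claw":1},{"x":-0.125,"y":0.09,"z":0,"spin":-0.77,"claw":1},{"x":-0.15,"y":0.108,"z":0,"spin":-0.91,"claw":1},{"x":-0.175,"y":0.126,"z":0,"spin":-1.05,"claw":1},{"x":-0.2,"y":0.144,"z":0,"spin":-1.19,"claw":1},{"x":-0.225,"y":0.162,"z":0,"spin":-1.33,"claw":1},{"x":-0.25,"y":0.18,"z":0,"spin":-1.47,"claw":1},{"x":-0.275,"y":0.198,"z":0,"spin":-1.61,"claw":1},{"x":-0.295,"y":0.213,"z":0,"spin":-1.75,"claw":1},{"x":-0.312,"y":0.225,"z":0,"spin":-1.89,"claw":1},{"x":-0.325,"y":0.235,"z":0,"spin":-2.03,"claw":1},{"x":-0.335,"y":0.242,"z":0,"spin":-2.17,"claw":1},{"x":-0.342,"y":0.246,"z":0,"spin":-2.3,"claw":1},{"x":-0.342,"y":0.246,"z":0,"spin":-2.395,"claw":1},{"x":-0.342,"y":0.246,"z":0,"spin":-2.395,"claw":1},{"x":-0.342,"y":0.246,"z":0,"spin":-2.395,"claw":1}]'
python3 - <<'E'
from h import *
from scipy.spatial.transform import Rotation as Ro
c=cap('side','s6');w=cap('wrist','w6');s=bot.read_state(); M=Ro.from_quat(s['eef_rot']).as_matrix(); print(s['tool_pos'],M[:,2],'yaw',np.degrees(np.arctan2(M[1,0],M[0,0])),'shift tool',M.T@(np.array([.43,.003,.1055])-s['tool_pos']),s['joints'])
# side: mask wood near TCP
p=proj(c,s['tool_pos']);print(p)
x,y=map(int,p); A=cv2.resize(c['image'][y-60:y+60,x-65:x+95,::-1],(533,400),interpolation=cv2.INTER_CUBIC)
B=cv2.resize(w['image'][:,:,::-1],(267,200)); cv2.imwrite('pics/crop7.png',np.hstack([A,np.vstack([B,0*B])])); print('crop origin',x-65,y-60,'scale 3.333')
E
```

```text
clock: 11.65
tool_pos: [0.4278, 0.0025, 0.2554]
eef_rot: [-0.006, 1.0, 0.0, -0.002]
ft_force: [0.3, -0.5, -1.5]
gripper_width: 0.0553
grip_force: 43.0
[0.42820576 0.00260836 0.2562594 ] [-1.81209762e-03  3.64721992e-04 -9.99998292e-01] yaw -179.24394275491417 shift tool [-0.00207169  0.00030934  0.15075603] [-1.68103089e-01 -4.60079431e-01  2.01221504e+00  5.64061560e-05
  1.59130462e+00 -1.75209365e+00]
[344.04662475 179.98618524]
crop origin 279 119 scale 3.333
```

View pics/crop7.png

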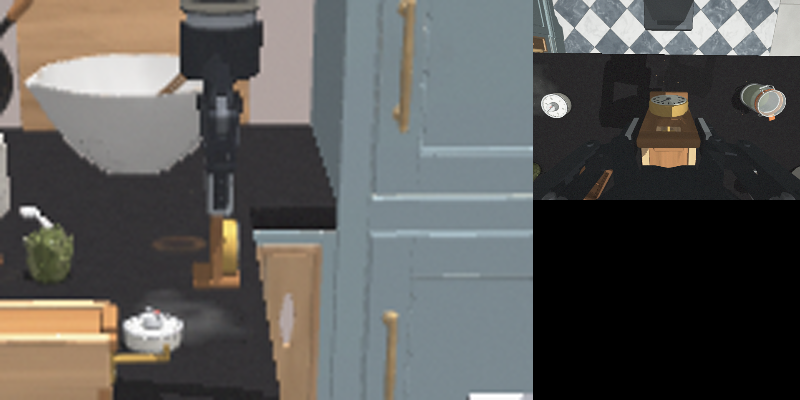

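The gauge is upright in the grip, dial facing the robot (away from the box). Its foot bottom shows at side-crop (217,287), with the hook tip at (169,345). Measuring the height difference against the hook in the same view.

```bash
python3 - <<'E'
from h import *
c=load('s6'); w=load('w6')
def yp(u,v,y):
    o,d=ray(c,u,v); return (o+d*(y-o[1])/d[1]).round(4)
im=c['image'][119:239,279:400]; h=cv2.cvtColor(im,cv2.COLOR_RGB2HSV)
m=((h[...,0]<25)&(h[...,1]>100)&(h[...,2]>70)).astype(np.uint8); m[:60]=0;m[90:]=0;m[:,:55]=0;m[:,74:]=0
print('rows',[(v+119,int(np.where(m[v])[0][0])+279,int(np.where(m[v])[0][-1])+280) for v in range(60,90) if m[v].any()])
v=np.where(m.any(1))[0][-1]+120
print('foot bottom (near edge y=.031)',v,yp(344,v,.031), 'plate top ref')
y=((h[...,0]>17)&(h[...,0]<32)&(h[...,1]>90)&(h[...,2]>90)).astype(np.uint8);y[:100]=0;y[:,:30]=0;y[:,52:]=0
r,cc=np.where(y); print('hook rows',r.min()+119,r.max()+120,'cols',cc.min()+279,cc.max()+280,'tip',yp(cc.max()+279-.5,r.min()+119,.003),'bottom',yp(cc.max()+279-.5,r.max()+120,.003))
E
```

```text
rows [(184, 343, 346), (185, 343, 350), (186, 342, 350), (187, 342, 346), (188, 342, 346), (189, 342, 350), (190, 342, 350), (191, 342, 350), (192, 342, 350), (193, 342, 350), (194, 342, 350), (195, 342, 350), (196, 342, 350), (197, 342, 350), (198, 337, 350), (199, 337, 350), (200, 337, 351), (201, 337, 351), (202, 337, 351), (203, 337, 351), (204, 337, 351)]
foot bottom (near edge y=.031) 205 [0.4286 0.031  0.1833] plate top ref
hook rows 219 234 cols 311 330 tip [0.4775 0.003  0.1259] bottom [0.4777 0.003  0.0733]
```

```bash
python3 -m creep '[{"x":0,"y":0,"z":0.03,"spin":0,"claw":1},{"x":0,"y":0,"z":0.07,"spin":0,"claw":1},{"x":0,"y":0,"z":0.11,"spin":0,"claw":1},{"x":0,"y":0,"z":0.14,"spin":0,"claw":1},{"x":0,"y":0,"z":0.15,"spin":0,"claw":1},{"x":0,"y":0,"z":0.15,"spin":0,"claw":1},{"x":0,"y":0,"z":0.15,"spin":0,"claw":1}]'
python3 - <<'E'
from h import *
c=cap('side','s7');w=cap('wrist','w7');s=bot.read_state(); print(s['tool_pos'],s['ft_force'])
def yp(u,v,y):
    o,d=ray(c,u,v); return (o+d*(y-o[1])/d[1]).round(4)
im=c['image']; h=cv2.cvtColor(im,cv2.COLOR_RGB2HSV)
m=((h[...,0]<25)&(h[...,1]>100)&(h[...,2]>70)).astype(np.uint8)
for v in range(216,258,2):
    x=np.where(m[v,311:365])[0]+311; print(v,x.tolist())
E
```

```text
clock: 12.45
tool_pos: [0.4298, 0.0022, 0.109]
eef_rot: [-0.007, 1.0, -0.0, 0.001]
ft_force: [-0.2, -0.3, -0.9]
gripper_width: 0.0553
grip_force: 43.1
[0.43039897 0.00209428 0.10976653] [ 0.55934885 -0.47963134 -1.14706061]
216 [311, 312, 313]
218 [311, 312, 313]
220 [312, 313]
222 [311, 312, 313]
224 [312, 313, 328, 329]
226 [312, 313, 314, 315, 316, 317, 318, 319, 320, 321, 322, 323, 324, 325, 326, 327, 328, 329]
228 [312, 313, 344, 345, 346, 347, 348]
230 [312, 341, 342, 343, 344, 348]
232 [312, 341, 342, 343, 344, 345, 346, 348]
234 [341, 342, 343, 344, 345, 346, 347, 348]
236 [311, 341, 342, 343, 344, 345, 346, 347, 348]
238 [311, 341, 342, 343, 344, 345, 346, 347, 348]
240 [311, 312, 336, 337, 338, 339, 340, 341, 342, 343, 344, 345, 346, 347, 348]
242 [336, 337, 338, 339, 340, 341, 342, 343, 344, 345, 346, 347, 348]
244 [336, 337, 338, 339, 340, 341, 342, 343, 344, 345, 346, 347, 348, 349]
246 [336, 337, 338, 339, 340, 341, 342, 343, 344, 345, 346, 347, 348, 349]
248 []
250 [311, 312]
252 [311, 312]
254 [311, 312]
256 [311]
```

```bash
python3 -m creep '[{"x":0,"y":0,"z":0.0035,"spin":0,"claw":1},{"x":0,"y":0,"z":0.0035,"spin":0,"claw":1},{"x":0,"y":0,"z":0.0035,"spin":0,"claw":1}]'
python3 - <<'E'
from h import *
c=cap('side','s8');s=bot.read_state(); print(s['tool_pos'],s['ft_force'])
def yp(u,v,y):
    o,d=ray(c,u,v); return (o+d*(y-o[1])/d[1]).round(4)
im=c['image'].astype(int)
# sub-pixel by intensity: red channel columns
print('foot col 339',im[236:254,339,0].tolist()); print('rod cols mean',im[218:234,316:325,0].mean(1).round().tolist()); print('tip',im[218:234,328:330,0].mean(1).round().tolist())
for v in (247,248,249): print(v,yp(342,v,.031))
for v in (222,223,225,226,227,228): print(v,yp(329,v,.003))
E
```

```text
clock: 12.85
tool_pos: [0.4288, 0.0023, 0.1042]
eef_rot: [-0.007, 1.0, -0.0, 0.0]
ft_force: [0.5, 0.2, -2.2]
gripper_width: 0.0552
grip_force: 43.1
[0.42877385 0.00231219 0.10405273] [ 0.38330982 -0.89594652 -0.87417639]
foot col 339 [52, 41, 37, 38, 48, 94, 100, 101, 100, 101, 100, 107, 107, 65, 39, 36, 34, 32]
rod cols mean [221.0, 190.0, 152.0, 152.0, 148.0, 130.0, 96.0, 165.0, 215.0, 120.0, 58.0, 53.0, 52.0, 53.0, 53.0, 53.0]
tip [247.0, 217.0, 162.0, 188.0, 210.0, 170.0, 159.0, 152.0, 182.0, 99.0, 55.0, 52.0, 53.0, 52.0, 54.0, 52.0]
247 [0.4339 0.031  0.0388]
248 [0.4338 0.031  0.0352]
249 [0.4338 0.031  0.0317]
222 [0.4759 0.003  0.1155]
223 [0.4759 0.003  0.112 ]
225 [0.4759 0.003  0.105 ]
226 [0.4759 0.003  0.1015]
227 [0.4759 0.003  0.098 ]
228 [0.476  0.003  0.0945]
```

Eye window check: the underside is at 0.034–0.036 (allowed 0.032–0.039) and y is within 1 mm of the hook. Threading slowly.

```bash
python3 -m creep '[{"x":-0.008,"y":0,"z":0,"spin":0,"claw":1},{"x":-0.018,"y":0,"z":0,"spin":0,"claw":1},{"x":-0.028,"y":0,"z":0,"spin":0,"claw":1},{"x":-0.035,"y":0,"z":0,"spin":0,"claw":1},{"x":-0.042,"y":0,"z":0,"spin":0,"claw":1},{"x":-0.048,"y":0,"z":0,"spin":0,"claw":1},{"x":-0.048,"y":0,"z":0,"spin":0,"claw":1}]'; python3 -m creep '[{"x":-0.006,"y":0,"z":0,"spin":0,"claw":1},{"x":-0.012,"y":0,"z":0,"spin":0,"claw":1},{"x":-0.017,"y":0,"z":0,"spin":0,"claw":1},{"x":-0.02,"y":0,"z":0,"spin":0,"claw":1},{"x":-0.02,"y":0,"z":0,"spin":0,"claw":1}]'
```

```text
clock: 13.6
tool_pos: [0.4774, 0.003, 0.1039]
eef_rot: [-0.007, 1.0, -0.0, 0.0]
ft_force: [0.3, -0.8, -2.1]
gripper_width: 0.0555
grip_force: 43.1
clock: 14.1
tool_pos: [0.4971, 0.0033, 0.1039]
eef_rot: [-0.007, 1.0, -0.0, 0.0]
ft_force: [0.4, -0.5, -2.5]
gripper_width: 0.0553
grip_force: 43.1
```

No contact while threading. Lowering onto the rod.

```bash
python3 -m creep '[{"x":0,"y":0,"z":0.004,"spin":0,"claw":1},{"x":0,"y":0,"z":0.008,"spin":0,"claw":1},{"x":0,"y":0,"z":0.011,"spin":0,"claw":1},{"x":0,"y":0,"z":0.012,"spin":0,"claw":1},{"x":0,"y":0,"z":0.012,"spin":0,"claw":1}]'; python3 -m creep '[{"x":0,"y":0,"z":0.001,"spin":0,"claw":1},{"x":0,"y":0,"z":0.002,"spin":0,"claw":1},{"x":0,"y":0,"z":0.002,"spin":0,"claw":1}]'
python3 - <<'E'
from h import *
c=cap('side','s9'); w=cap('wrist','w9');A=cv2.resize(c['image'][190:260,285:365,::-1],(480,420),interpolation=cv2.INTER_CUBIC)
B=cv2.resize(w['image'][:,:,::-1],(320,240)); B=np.vstack([B,np.zeros((180,320,3),np.uint8)]); cv2.imwrite('pics/crop9.png',np.hstack([A,B]))
im=c['image'].astype(int); print('foot',im[240:262,324,0].tolist())
E
```

```text
clock: 14.6
tool_pos: [0.4963, 0.0034, 0.0914]
eef_rot: [-0.007, 1.0, 0.0, -0.0]
ft_force: [0.3, 0.4, -2.4]
gripper_width: 0.0552
grip_force: 43.1
clock: 14.9
tool_pos: [0.4967, 0.0033, 0.0898]
eef_rot: [-0.007, 1.0, 0.0, 0.0]
ft_force: [-0.6, -0.8, -1.7]
gripper_width: 0.0554
grip_force: 43.1
foot [194, 187, 172, 156, 142, 133, 131, 126, 108, 97, 185, 202, 146, 79, 39, 33, 32, 30, 30, 44, 55, 102]
```

```bash
python3 -m creep '[{"x":0,"y":0,"z":0.001,"spin":0,"claw":1},{"x":0,"y":0,"z":0.001,"spin":0,"claw":1}]';python3 -m creep '[{"x":0,"y":0,"z":0.001,"spin":0,"claw":1},{"x":0,"y":0,"z":0.001,"spin":0,"claw":1}]'
```

```text
clock: 15.2
tool_pos: [0.4969, 0.0033, 0.0896]
eef_rot: [-0.007, 1.0, -0.0, 0.0]
ft_force: [-2.3, 0.2, 3.8]
gripper_width: 0.0552
grip_force: 43.7
clock: 15.4
tool_pos: [0.4969, 0.0033, 0.0894]
eef_rot: [-0.007, 1.0, -0.0, -0.0]
ft_force: [-5.0, 0.6, 8.5]
gripper_width: 0.0554
grip_force: 44.4
```

The eye is bearing on the rod (8.5 N). I'll relieve slightly and open gently.

```bash
python3 -m creep '[{"x":0,"y":0,"z":-0.0015,"spin":0,"claw":1},{"x":0,"y":0,"z":-0.0015,"spin":0,"claw":-0.2},{"x":0,"y":0,"z":-0.0015,"spin":0,"claw":-0.3},{"x":0,"y":0,"z":-0.0015,"spin":0,"claw":-0.36},{"x":0,"y":0,"z":-0.0015,"spin":0,"claw":-0.42},{"x":0,"y":0,"z":-0.0015,"spin":0,"claw":-0.5},{"x":0,"y":0,"z":-0.0015,"spin":0,"claw":-0.6},{"x":0,"y":0,"z":-0.0015,"spin":0,"claw":-0.8},{"x":0,"y":0,"z":-0.0015,"spin":0,"claw":-1},{"x":0,"y":0,"z":-0.0015,"spin":0,"claw":-1},{"x":0,"y":0,"z":-0.0015,"spin":0,"claw":-1}]' 20
python3 - <<'E'
from h import *
c=cap('side','s10'); im=c['image'].astype(int); print('foot',im[240:262,324,0].tolist())
h=cv2.cvtColor(c['image'],cv2.COLOR_RGB2HSV); m=((h[...,0]<25)&(h[...,1]>100)&(h[...,2]>70))
for v in range(224,256,3): print(v,(np.where(m[v,313:345])[0]+313).tolist())
E
```

```text
clock: 16.5
tool_pos: [0.4966, 0.0033, 0.0893]
eef_rot: [-0.007, 1.0, 0.0, -0.0]
ft_force: [0.0, -0.2, -0.2]
gripper_width: 0.0854
grip_force: 0.0
foot [224, 209, 189, 167, 147, 137, 134, 127, 106, 97, 188, 204, 147, 80, 37, 31, 29, 29, 28, 44, 56, 103]
224 [313, 328, 329]
227 [313, 314, 315, 316, 317, 318]
230 []
233 [321, 324, 325, 326, 327]
236 [321, 322, 323, 324]
239 [321, 322, 323, 324, 325, 326, 327]
242 [321, 322, 323, 324, 325, 326, 327]
245 [316, 317, 318, 319, 320, 321, 322, 323, 324, 325, 326, 327]
248 [316, 317, 318, 319, 320, 321, 322, 323, 324, 325, 326, 327, 328]
251 [316, 317, 318, 319, 320, 321, 322, 323, 324, 325, 326, 327, 328]
254 []
```

The gauge stayed put with the jaws open. Retreating straight up, then back.

```bash
python3 -m creep '[{"x":0,"y":0,"z":-0.01,"spin":0,"claw":-1},{"x":0,"y":0,"z":-0.03,"spin":0,"claw":-1},{"x":0,"y":0,"z":-0.06,"spin":0,"claw":-1},{"x":0,"y":0,"z":-0.1,"spin":0,"claw":-1},{"x":0,"y":0,"z":-0.15,"spin":0,"claw":-1},{"x":0,"y":0,"z":-0.2,"spin":0,"claw":-1},{"x":0.03,"y":0,"z":-0.22,"spin":0,"claw":-1},{"x":0.06,"y":0,"z":-0.22,"spin":0,"claw":-1},{"x":0.06,"y":0,"z":-0.22,"spin":0,"claw":-1},{"x":0.06,"y":0,"z":-0.22,"spin":0,"claw":-1},{"x":0.06,"y":0,"z":-0.22,"spin":0,"claw":-1},{"x":0.06,"y":0,"z":-0.22,"spin":0,"claw":-1}]'
python3 - <<'E'
from h import *
c=cap('side','s11'); w=cap('wrist','w11')
A=cv2.resize(c['image'][190:260,275:365,::-1],(540,420),interpolation=cv2.INTER_CUBIC)
B=cv2.resize(w['image'][:,:,::-1],(260,195)); B=np.vstack([B,np.zeros((225,260,3),np.uint8)]); cv2.imwrite('pics/crop11.png',np.hstack([A,B]))
E
```

```text
clock: 17.75
tool_pos: [0.437, 0.0025, 0.3087]
eef_rot: [-0.007, 1.0, 0.0, -0.001]
ft_force: [0.3, -0.4, 0.3]
gripper_width: 0.0855
grip_force: 0.0
```

View pics/crop11.png

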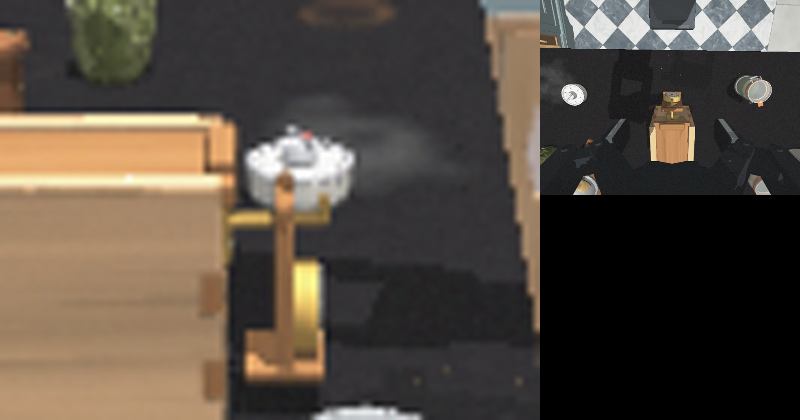

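The side crop shows the thermometer hanging on the rod between the box and the hook's upturned end (325,205), with the dial at (308,305) outward and the lid shut. The jar and timer are in place. I'll let it settle briefly and hand in.

```bash
python3 -m creep '[{"x":0,"y":0,"z":0,"spin":0,"claw":-1},{"x":0,"y":0,"z":0,"spin":0,"claw":-1},{"x":0,"y":0,"z":0,"spin":0,"claw":-1},{"x":0,"y":0,"z":0,"spin":0,"claw":-1},{"x":0,"y":0,"z":0,"spin":0,"claw":-1},{"x":0,"y":0,"z":0,"spin":0,"claw":-1}]'
python3 - <<'E'
from h import *
a=load('s11')['image'].astype(int);b=cap('side','s12')['image'].astype(int)
print('max change near gauge',abs(a-b)[205:258,312:335].max(), abs(a-b)[205:258,312:335].mean())
print(bot.close_job())
E
```

```text
clock: 18.45
tool_pos: [0.4366, 0.0024, 0.3094]
eef_rot: [-0.007, 1.0, 0.0, 0.0]
ft_force: [-0.4, 0.5, -0.8]
gripper_width: 0.0852
grip_force: 0.0
max change near gauge 15 0.9710144927536232
the job is handed in; nothing more can be done
None
```

The lid is pushed home against its stop, the thermometer hangs still and free on the hook with its dial facing outward, the jar and timer were not touched, and the job was handed in at about 18.5 s.

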